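# Test the sander's emergency stop, then re-arm it

### The arm

A 6-joint arm with a two-finger parallel gripper is mounted at the origin on the work surface. World frame = base frame: x ahead of the robot, y to its left, z up, the work surface at z = 0. Lengths are in m, angles in rad, forces in N, time in s.
With the tool pointing down it reaches from about 0.225 to 0.725 m from the base axis. Payload 3.1 kg.
Tool frame: the origin (TCP) lies at the very end of the fingers, on their centre line; the grasp point (between the pads) lies 19 mm behind it; z points along the fingers, y is the line along which they close (so a half turn about z gives the same grasp; the last joint's range is limited). The gripper opens to 85 mm and grips with 20 to 120 N. Pads are 22 mm wide; open, the fingers measure 114 mm over their backs; the gripper's body (76 mm by 85 mm) begins 54 mm behind the grasp point. The pads swing forward as they close: fully open they stand 13 mm farther back than shut.
Start: joints at [1.132, 0.048, 0.099, 1.622, 0, 1.443], TCP at [0.161, 0.5, 0.196] pointing down, gripper open.
Joint ranges: [-2.91, 2.91], [-0.99, 1.94], [-1.21, 1.42], [-2.12, 2.29], [-1.49, 1.47], [-3.14, 3.14]. Speed limits (rad/s): [2.79, 2.79, 3.14, 3.14, 3.14, 3.14].

### API

Orientations are given as a unit quaternion [x, y, z, w].
In Python, from plant import env gives the robot as it stands.
- The arm moves only by the tool step_arm, never from a script. Its argument "moves" is a list of rows, each a list of 7 numbers: the shift along the world's x, y, z in m, then the turn, a rotation vector about the world's x, y, z in rad, then the closure in counts, from 0 (fully open) to 255 (shut). In form: [[dx, dy, dz, rx, ry, rz, fingers], ...]. A call has 1 to 10 rows; each row is the pose to reach, as a shift and turn from the pose commanded when the call began; what a row does not reach only later rows make up. A row lasts 1/8 s, in which the tool goes at most 62.5 mm and 10.7 degrees, less where a joint would pass 70% of its speed; a pose out of reach is approached as far as the arm can. A call with a gripper value outside its range is refused whole. The fingers move at their own pace and stop on an object; "squeeze" is the grip in N (left out, the last holds). Time passes only in rows, so rows that repeat a pose let the fingers close. It gives the time, the measured TCP pose, the force, the opening and the grip force at its end, in the units of the state.
- env.sense(): the state, without advancing time (a new reading comes with each control period).
- env.snapshot(name): name is "scene" or "top" or "wrist"; returns the picture (400x640x3 uint8, red, green, blue); there is no depth.
- env.get_calibration(name): a dict with "intrinsics" (3x3 intrinsics, pixels), "rvec" (rotation vector, rad) and "tvec" (3), from world to camera coordinates, as OpenCV has them. Camera axes: x right, y down, z forward; pixel columns grow to the right and rows downward; lengths in m; the calibration is good to about 2 mm. A picture is of the moment at which its call begins: read the wrist's pose just before it. get_calibration takes no time and is no camera call; for the wrist camera it gives the pose at the moment of the call.
- env.close_job(): hands the job in; it is judged then, once.
The state is a dict: "t": time; "joint_pos": joint angles; "joint_velocities": joint speeds; "joint_torque": joint torques, N m; "tool_pos": TCP position; "tcp_rot": TCP orientation; "contact_force": force on the tool from outside, world axes, zero at the start; "wrist_torque": the same for the moment, N m; "opening": finger opening in m; "finger_force": force on a finger pad.
Only numpy, scipy, OpenCV 4.12 (cv2) and the standard library are available. Lean on these libraries where they do the work, as an engineer would, in place of code of your own. Each camera call takes 0.05 s, during which the arm holds its last target. There are 200 camera calls.

### The job

Test the sander's emergency stop: press the red mushroom button all the way in until it latches, then twist it clockwise (seen from above) by pushing its grip bar round with the fingertips until it pops back out. Then re-arm the machine by pressing the green button fully in, and move the hand clear. Leave the white button unpressed and do not pick up or shift any of the loose things on the bench.

Things in the scene. Friction and masses are not known exactly. Their poses are not given: they have to be found in the camera images.
- station: yellow box 100 x 100 x 55 mm fixed to the bench, which carries the red mushroom stop button in the middle of its top. Origin: centre of the box's underside, on the button's vertical axis.
- stop_top (a point): centre of the top face of the red head's grip bar; moves and turns with the head; z up, x along the bar. The bar, 56 mm long, 12 wide, stands 18 mm above the flat red cap (60 mm in diameter). This point is 96 mm above the bench with the button out, 89 when latched. Press down on the bar's middle; twist by pushing the bar's side near one end, fingertip in the space above the cap.
- stop (a joint): how far the mushroom head is pressed in, m: 0 out, 0.012 at its end stop. Its spring pushes out with about 4 N at the start and 9 N at the end. Pressed beyond about 0.0095 it latches: let go, it rises only to about 0.007 and stays there. Clockwise twist frees it and it springs out to 0.
- stop_twist (a joint): twist of the head, rad: 0 at rest, grows clockwise seen from above, end stop at 1.0. A spring of 0.007 to 0.021 N m turns it back to 0 when let go; while latched, turning takes up to 0.05 N m (2 N near the end of the bar). The latch lets go at about 0.5 to 0.6.
- start_box: grey box 80 x 80 x 50 mm fixed to the bench, with the green push button in the middle of its top; left or right of the station. Origin: centre of its underside.
- start_top (a point): centre of the top of the green button (36 mm in diameter), 72 mm above the bench when out, standing 10 mm proud of its black collar; pressed straight down.
- start (a joint): how far the green button is pressed, m: 0 out, 0.006 fully in. A spring (1.5 N at the start, 5 N fully in) returns it; it does not latch.
- jog_box: the same grey box, but with a white push button: not to be pressed. Origin: centre of its underside.
- jog (a joint): how far the white button is pressed, m: 0 out, 0.006 fully in.
- glue: loose white glue bottle with orange cap, 56 mm in diameter, 140 mm tall, standing; origin: centre of its underside. Leave alone.
- wax_tin: loose amber jar with brass lid, 72 mm in diameter, 50 mm tall; origin: centre of its underside. Leave alone.
- sanding_block: loose cork block 70 x 45 x 30 mm; origin: centre of its underside. Leave alone.
- screwdriver: loose screwdriver lying along its x axis, about 200 mm long; origin: on the bench under its middle. Leave alone.
- brush: loose brush lying along its x axis, about 200 mm long; origin: on the bench under its middle. Leave alone.
- battery: loose black and grey tool battery 75 x 115 x 53 mm; origin: centre of its underside. Leave alone.
- lamp_foot: loose turned dark wood lamp foot, 84 mm in diameter, 75 mm tall; origin: centre of its underside. Leave alone.

How it is judged:
On the way, in this order (a step that is already met when the one before it is completed fails the run):
1. the mushroom button is pressed in until it latches, without being twisted (value of joint stop_twist below 0.3 rad and (value of joint stop above 0.01 m or (value of joint stop above 0.0055 m and contact force between anything else and station below 0.3 N))), for 0.1 s.
2. it is twisted clockwise from its latched position (value of joint stop_twist above 0.35 rad and value of joint stop above 0.003 m).
3. it has popped back out (value of joint stop below 0.002 m), for 0.1 s.
4. the green button is pressed in (value of joint start above 0.0045 m), for 0.05 s.
At the end, for the whole second after the job is handed in: The mushroom button is out (within 2 mm) and turned back to rest (within 0.15 rad), the green and white buttons are out (within 1.5 mm), and every loose thing is within 30 mm of where it stood (value of joint stop below 0.002 m and value of joint stop_twist below 0.15 rad and value of joint each of start, jog below 0.0015 m and distance of each of glue, wax_tin, sanding_block, screwdriver, brush, battery, lamp_foot from where it was at the start of the episode below 0.03 m); the robot touches nothing.
It fails at once if the white button is pressed (value of joint jog above 0.003 m).
It fails at once if the green button is pressed while the stop button is in (value of joint start above 0.003 m and value of joint stop above 0.004 m).
It fails at once if a loose thing is picked up or shifted by more than 30 mm (distance of any of glue, wax_tin, sanding_block, screwdriver, brush, battery, lamp_foot from where it was at the start of the episode above 0.03 m).
It also fails if it takes over 48 s, if anything falls off the work surface, if the arm or the gripper's body presses on something with over 40 N, if the wrist force passes 120 N, or if a joint passes its speed limit or range.

## Working session

There is one attempt and no reset: what is moved stays moved. The work goes in short steps, Python scripts to look and compute and a tool call to move; the robot and the scene stay as the last step left them, time stands still between calls to the robot, and variables do not carry over. Pictures are saved under pics/ and viewed, at most 10 in all, crops included, and the job is handed in when it is done.

Besides the shell and the picture viewer there is one more tool, called by a JSON object that holds its "fn" and its "kwargs". step_arm: Moves the arm, as the interface text tells. Its arguments: {"type":"object","properties":{"moves":{"type":"array","items":{"type":"array","items":{"type":"number"}}},"squeeze":{"type":"number"}},"required":["moves"]}

```bash
mkdir -p pics; cat > h.py <<'E'
import numpy as np,cv2
from plant import env
def snap(n,f):
    im=env.snapshot(n); cv2.imwrite('pics/'+f,im[:,:,::-1]); return im
def ray(n,px,z,c=None):
    c=c or env.get_calibration(n)
    K=np.array(c['intrinsics'],float);R=cv2.Rodrigues(np.array(c['rvec'],float))[0];t=np.array(c['tvec'],float).ravel()
    d=R.T@np.linalg.inv(K)@np.array([px[0],px[1],1.]);o=-R.T@t
    return o+d*(z-o[2])/d[2]
E
python3 - <<'E'
from h import *
a=snap('top','top.png');snap('scene','scene.png')
s=env.sense();print(s['t'],s['tool_pos'],s['tcp_rot'],s['contact_force'],s['opening'])
E
```

```text
0.1 [0.16031381 0.49924434 0.19461592] [ 1.54768042e-01  9.87950246e-01 -1.03971513e-03 -2.87923573e-04] [-0.1859699   0.32511978 -0.33666828] 0.08504180259285438
```

View pics/top.png

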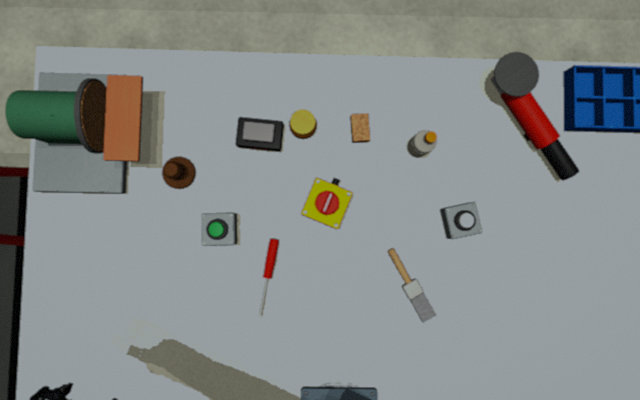

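View pics/scene.png

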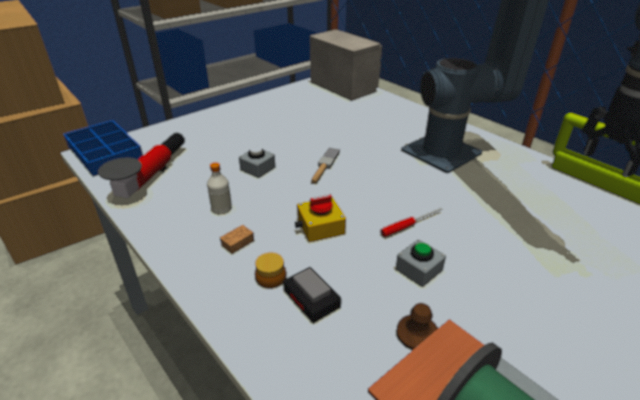

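```bash
python3 - <<'E'
from h import *
for n,p,z in [('stop',(327,203),.096),('barA',(322,212),.096),('barB',(332,194),.096),('green',(217,229),.072),('white',(465,221),.072),('lamp',(175,168),.075),('screw tip',(263,314),.01),('screw handle',(273,240),.03),('brush',(392,250),.02),('glue',(431,137),.14),('base',(340,395),.05)]:
    print(n,ray('top',p,z).round(4))
for n,p,z in [('stop',(321,202),.096),('green',(423,246),.072)]: print(n,ray('scene',p,z).round(4))
a=cv2.imread('pics/top.png')
def cen(m,x0,x1,y0,y1):
    M=np.zeros_like(m);M[y0:y1,x0:x1]=m[y0:y1,x0:x1];y,x=np.nonzero(M);return x.mean(),y.mean(),len(x)
b,g,r=[a[:,:,i].astype(int) for i in range(3)]
print(cen((r>120)&(g<90),300,355,180,230),cen((g>r+40)&(g>b+40),195,240,205,250))
cv2.imwrite('pics/c.png',cv2.resize(a[170:240,290:370],None,fx=7,fy=7,interpolation=cv2.INTER_CUBIC))
E
```

```text
stop [0.5532 0.0407 0.096 ]
barA [0.5318 0.052  0.096 ]
barB [0.5747 0.0293 0.096 ]
green [0.4866 0.3011 0.072 ]
white [ 0.5181 -0.295   0.072 ]
lamp [0.6302 0.4053 0.075 ]
screw tip [0.276  0.1922 0.01  ]
screw handle [0.4616 0.1705 0.03  ]
brush [ 0.4421 -0.1282  0.02  ]
glue [ 0.7072 -0.1925  0.14  ]
base [ 0.0951 -0.0013  0.05  ]
stop [0.5682 0.0591 0.096 ]
green [0.4827 0.305  0.072 ]
(np.float64(326.7593984962406), np.float64(202.51378446115288), 399) (np.float64(215.65168539325842), np.float64(228.87640449438203), 178)
```

View pics/c.png

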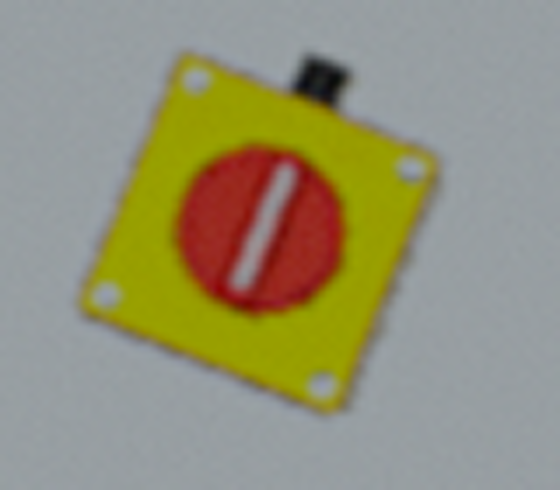

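{"fn": "step_arm", "kwargs": {"moves": [[0.04, -0.046, 0.004, 0, 0, -0.09, 0], [0.08, -0.092, 0.004, 0, 0, -0.09, 100], [0.12, -0.138, 0.004, 0, 0, -0.09, 255], [0.16, -0.184, 0.004, 0, 0, -0.09, 255], [0.2, -0.23, 0.004, 0, 0, -0.09, 255], [0.24, -0.276, 0.004, 0, 0, -0.09, 255], [0.28, -0.322, 0.004, 0, 0, -0.09, 255], [0.32, -0.368, 0.004, 0, 0, -0.09, 255], [0.36, -0.414, 0.004, 0, 0, -0.09, 255], [0.393, -0.46, 0.004, 0, 0, -0.09, 255]]}}

```text
t: 1.35
tool_pos: [0.5545, 0.0381, 0.1989]
tcp_rot: [0.199, 0.98, 0.0, -0.0]
contact_force: [0.1, 1.2, 1.3]
opening: 0.0
finger_force: 0.0
```

```bash
python3 - <<'E'
from h import *
s=env.sense();print(s['t'],s['tool_pos'],s['tcp_rot'],s['joint_pos'],s['contact_force'],s['opening'])
c=env.get_calibration('wrist')
snap('wrist','w1.png');import json
json.dump({k:np.array(v).tolist() for k,v in c.items()},open('c1.json','w'))
E
```

```text
1.35 [0.55449806 0.03805897 0.19885509] [ 1.99259467e-01  9.79946647e-01  6.83568195e-05 -4.78538489e-04] [-5.23056293e-02  1.30980258e-01  1.94181769e-01  1.63492421e+00
  2.76624651e-04  3.48898640e-01] [0.07525217 1.24635758 1.26018176] 4.524444044971424e-05
```

View pics/w1.png

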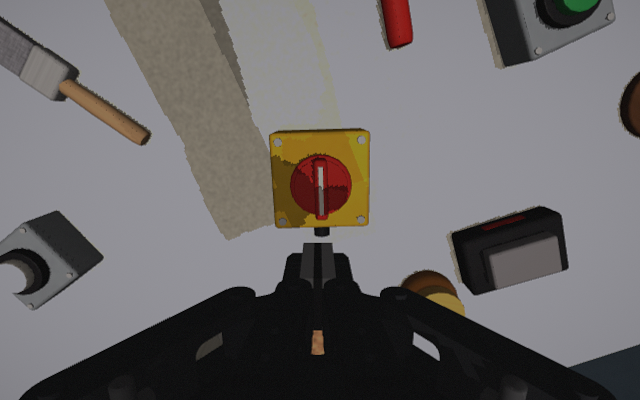

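```bash
python3 - <<'E'
from h import *
import json
c=json.load(open('c1.json'))
for p in [(320,163),(320.5,218),(320.5,190)]: print(ray('wrist',p,.096,c).round(4))
for p in [(302,243),(333,243)]: print('tip',ray('wrist',p,.199,c).round(4))
for p in [(272,131),(369,131),(370,227),(275,227)]: print('box',ray('wrist',p,.055,c).round(4))
i=cv2.imread('pics/w1.png').astype(int);b,g,r=i[:,:,0],i[:,:,1],i[:,:,2]
m=(r>60)&(g<r*.4);m[:, :270]=0;m[:,370:]=0;m[:140]=0;m[225:]=0
y,x=np.nonzero(m);print(x.min(),x.max(),y.min(),y.max())
a=[ray('wrist',p,.078,c) for p in [(x.min(),185),(x.max(),185)]];print('cap',np.mean(a,0),np.linalg.norm(a[0]-a[1]))
E
```

```text
[0.5309 0.0501 0.096 ]
[0.5775 0.0309 0.096 ]
[0.5533 0.0411 0.096 ]
tip [0.5559 0.0271 0.199 ]
tip [0.563  0.0439 0.199 ]
box [0.4897 0.0173 0.055 ]
box [0.5266 0.104  0.055 ]
box [0.6197 0.0702 0.055 ]
box [ 0.5805 -0.0219  0.055 ]
290 350 155 219
cap [0.55267005 0.04109202 0.078     ] 0.056617764456761074
```

{"fn": "step_arm", "kwargs": {"moves": [[0, 0.003, -0.05, 0, 0, 0, 255], [0, 0.003, -0.095, 0, 0, 0, 255], [0, 0.003, -0.105, 0, 0, 0, 255], [0, 0.003, -0.112, 0, 0, 0, 255], [0, 0.003, -0.115, 0, 0, 0, 255], [0, 0.003, -0.115, 0, 0, 0, 255]]}}

```text
t: 2.15
tool_pos: [0.5548, 0.0429, 0.0865]
tcp_rot: [0.199, 0.98, 0.0, 0.002]
contact_force: [0.1, 0.7, -0.4]
opening: -0.0004
finger_force: 0.0
```

```bash
python3 - <<'E'
from h import *
s=env.sense();print(s['tool_pos'],s['contact_force'],s['wrist_torque'])
a=snap('wrist','w2.png');b=env.snapshot('scene')[:,:,::-1]
cv2.imwrite('pics/w2c.png',np.vstack([cv2.resize(a[120:320,220:420,::-1],(600,300)),cv2.resize(b[150:250,240:440],(600,300),interpolation=cv2.INTER_CUBIC)]))
E
```

```text
[0.55478158 0.04290664 0.08647946] [ 0.12975755  0.74506467 -0.35255905] [-0.06408833  0.0104796  -0.02331177]
```

View pics/w2c.png

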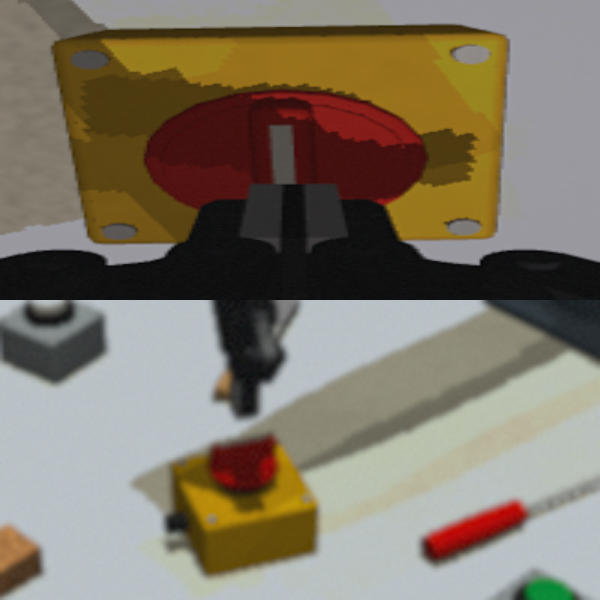

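```bash
python3 - <<'E'
from h import *
import json
def proj(c,P): return cv2.projectPoints(np.array([P],float),np.array(c['rvec'],float),np.array(c['tvec'],float),np.array(c['intrinsics'],float),None)[0].ravel().round(1)
S=env.get_calibration('scene');T=env.get_calibration('top');W=env.get_calibration('wrist');c=json.load(open('c1.json'))
for n,C in [('S',S),('T',T),('W',W),('c1',c)]:
    R=cv2.Rodrigues(np.array(C['rvec'],float))[0];print(n,'cam',(-R.T@np.array(C['tvec'],float)).round(3),'K',np.array(C['intrinsics']).round(1).tolist())
for z in (.096,.0865,.1): print(z,'scene stop',proj(S,[.554,.041,z]),'tcp w',proj(W,[.5548,.0429,z]))
print('tcp c1',proj(c,[.5545,.038,.199]))
# solve station yaw/pos in scene from pixels: green/white etc
print('scene green',proj(S,[.4866,.3011,.072]),'white',proj(S,[.518,-.295,.072]),'base',proj(S,[0,0,0]))
E
```

```text
S cam [1.135 0.718 0.726] K [[446.3, 0.0, 323.9], [0.0, 446.3, 203.9], [0.0, 0.0, 1.0]]
T cam [0.501 0.08  1.146] K [[447.0, 0.0, 320.0], [0.0, 447.0, 199.6], [0.0, 0.0, 1.0]]
W cam [0.491 0.069 0.264] K [[323.5, 0.0, 317.3], [0.0, 323.5, 203.1], [0.0, 0.0, 1.0]]
c1 cam [0.491 0.064 0.377] K [[323.5, 0.0, 317.3], [0.0, 323.5, 203.1], [0.0, 0.0, 1.0]]
0.096 scene stop [320.6 196.5] tcp w [318.4 240.6]
0.0865 scene stop [320.6 199.6] tcp w [318.4 234.4]
0.1 scene stop [320.6 195.2] tcp w [318.5 243.4]
tcp c1 [318.1 234.2]
scene green [420.5 245.9] white [256.4 149. ] base [440.4 152. ]
```

```bash
python3 - <<'E'
from h import *
import json
c=json.load(open('c1.json'));K=np.array(c['intrinsics'],float)
W=env.get_calibration('wrist')
cr=np.array([[54,38],[507,38],[505,232],[98,242]],float); cr=np.c_[220+cr[:,0]/3,120+cr[:,1]/1.5]
for C,px in [(c,np.array([(272,131),(369,131),(370,227),(275,227)],float)),(W,cr)]:
    O=np.array([[-.05,-.05,0],[-.05,.05,0],[.05,.05,0],[.05,-.05,0]])
    ok,r,t=cv2.solvePnP(O,px,K,None,flags=cv2.SOLVEPNP_IPPE)
    R=cv2.Rodrigues(r)[0];cam=-R.T@t.ravel();R2=cv2.Rodrigues(np.array(C['rvec'],float))[0]
    e=np.abs(cv2.projectPoints(O,r,t,K,None)[0].reshape(-1,2)-px).max()
    print('cam above box top',cam.round(4),'axis',R[2].round(3),'calib cam z-.055',(-R2.T@np.array(C['tvec'],float)).ravel()[2]-.055,'axis',R2[2].round(3),'err',e)
for p in cr: print(ray('wrist',p,.055).round(4))
a=env.snapshot('scene')[:,:,::-1];cv2.imwrite('pics/s3.png',cv2.resize(a[20:260,250:500],None,fx=2.4,fy=2.4,interpolation=cv2.INTER_CUBIC))
E
```

```text
cam above box top [ 0.0527 -0.0473  0.3271] axis [-0.082  0.125 -0.989] calib cam z-.055 0.3215930543027002 axis [ 0.248 -0.105 -0.963] err 1.1016077412258483
cam above box top [-0.0873  0.015   0.2083] axis [ 0.347 -0.062 -0.936] calib cam z-.055 0.2087737249927511 axis [ 0.251 -0.105 -0.962] err 3.07031122477963
[0.4902 0.0147 0.055 ]
[0.5279 0.1035 0.055 ]
[0.6141 0.0723 0.055 ]
[ 0.5809 -0.0194  0.055 ]
```

View pics/s3.png

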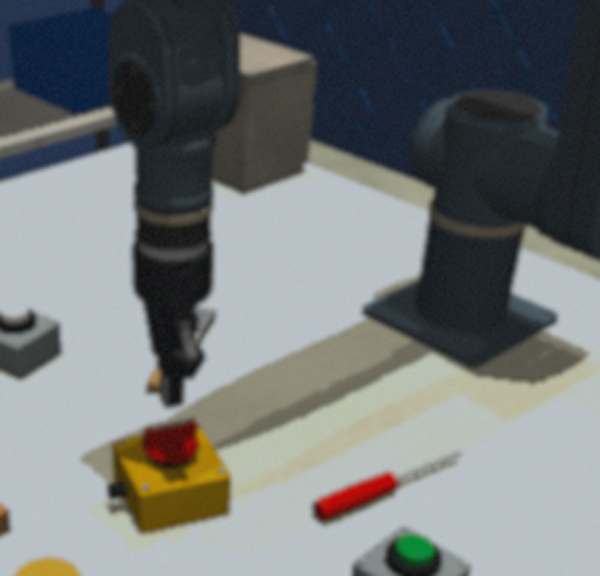

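The reported TCP is at z = 0.0865, but there is no contact force. The scene view shows the fingertips, at about (322,187), roughly 30 mm above the bar top at (322,197). I'll go by what the camera and force show and descend in small steps.

{"fn": "step_arm", "kwargs": {"moves": [[-0.001, -0.002, -0.005, 0, 0, 0, 255], [-0.001, -0.002, -0.01, 0, 0, 0, 255], [-0.001, -0.002, -0.015, 0, 0, 0, 255], [-0.001, -0.002, -0.015, 0, 0, 0, 255]]}}

```text
t: 2.8
tool_pos: [0.5518, 0.0409, 0.0687]
tcp_rot: [0.199, 0.98, -0.0, -0.001]
contact_force: [-0.2, 0.2, -0.9]
opening: -0.0002
finger_force: 0.0
```

{"fn": "step_arm", "kwargs": {"moves": [[0, 0, -0.004, 0, 0, 0, 255], [0, 0, -0.008, 0, 0, 0, 255], [0, 0, -0.008, 0, 0, 0, 255]]}}

```text
t: 3.18
tool_pos: [0.5522, 0.0409, 0.0612]
tcp_rot: [0.199, 0.98, -0.0, -0.0]
contact_force: [0.5, -0.4, -0.3]
opening: 0.0001
finger_force: 0.0
```

```bash
python3 - <<'E'
from h import *
a=snap('wrist','w4.png');b=env.snapshot('scene')[:,:,::-1]
cv2.imwrite('pics/w4c.png',np.vstack([cv2.resize(a[120:320,220:420,::-1],(600,300)),cv2.resize(b[150:250,240:440],(600,300),interpolation=cv2.INTER_CUBIC)]))
print(env.sense()['tool_pos'])
E
```

```text
[0.55250299 0.04084622 0.06164385]
```

View pics/w4c.png

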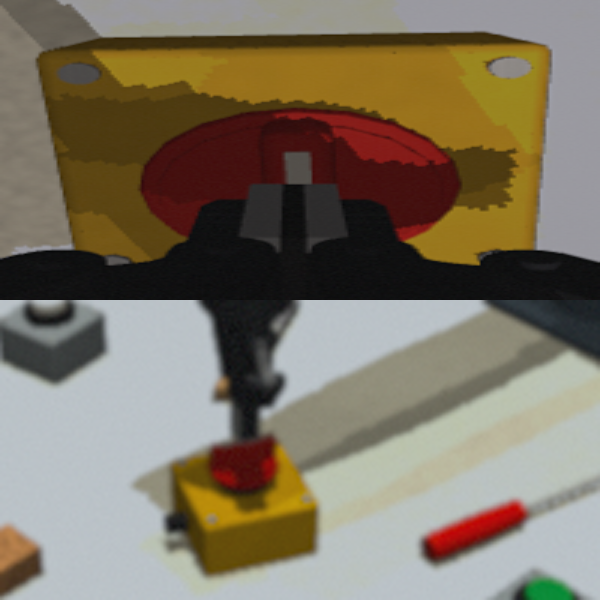

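The tips, at about scene pixel (322,196), are now just above the bar and centred on it. Next I'll feel for contact.

{"fn": "step_arm", "kwargs": {"moves": [[0, 0, -0.003, 0, 0, 0, 255], [0, 0, -0.005, 0, 0, 0, 255], [0, 0, -0.005, 0, 0, 0, 255]]}}

```text
t: 3.65
tool_pos: [0.5532, 0.0408, 0.0578]
tcp_rot: [0.199, 0.98, 0.0, 0.001]
contact_force: [-0.6, -0.3, 5.4]
opening: -0.0003
finger_force: 2.4
```

{"fn": "step_arm", "kwargs": {"moves": [[0, 0, -0.003, 0, 0, 0, 255], [0, 0, -0.006, 0, 0, 0, 255], [0, 0, -0.008, 0, 0, 0, 255], [0, 0, -0.008, 0, 0, 0, 255]]}}

```text
t: 4.15
tool_pos: [0.5532, 0.0408, 0.0501]
tcp_rot: [0.199, 0.98, 0.0, 0.001]
contact_force: [-1.5, -0.7, 6.9]
opening: -0.0003
finger_force: 3.6
```

{"fn": "step_arm", "kwargs": {"moves": [[0, 0, -0.002, 0, 0, 0, 255], [0, 0, -0.003, 0, 0, 0, 255], [0, 0, -0.003, 0, 0, 0, 255]]}}

```text
t: 4.53
tool_pos: [0.5532, 0.0408, 0.0484]
tcp_rot: [0.199, 0.98, 0.0, 0.001]
contact_force: [-3.8, -0.2, 11.6]
opening: 0.0002
finger_force: 5.5
```

{"fn": "step_arm", "kwargs": {"moves": [[0, 0, -0.002, 0, 0, 0, 255], [0, 0, -0.002, 0, 0, 0, 255]]}}

```text
t: 4.78
tool_pos: [0.5534, 0.0408, 0.0483]
tcp_rot: [0.199, 0.98, 0.0, 0.002]
contact_force: [-7.7, -1.0, 17.6]
opening: -0.0002
finger_force: 8.9
```

{"fn": "step_arm", "kwargs": {"moves": [[0, 0, 0.015, 0, 0, 0, 255], [0, 0, 0.032, 0, 0, 0, 195], [0, 0, 0.032, 0, 0, 0, 195], [0, 0, 0.032, 0, 0, 0, 195], [0, 0, 0.032, 0, 0, 0, 195]]}}

```text
t: 5.4
tool_pos: [0.5517, 0.0409, 0.0744]
tcp_rot: [0.199, 0.98, -0.0, -0.001]
contact_force: [0.2, 0.6, 0.5]
opening: 0.02
finger_force: 0.0
```

```bash
python3 - <<'E'
from h import *
a=snap('wrist','w5.png');b=env.snapshot('scene')[:,:,::-1]
cv2.imwrite('pics/w5c.png',np.vstack([cv2.resize(a[120:320,220:420,::-1],(600,300)),cv2.resize(b[150:250,240:440],(600,300),interpolation=cv2.INTER_CUBIC)]))
s=env.sense();print(s['tool_pos'],s['opening'],s['contact_force'])
E
```

```text
[0.55188677 0.04084151 0.07469819] 0.020172096846010835 [ 0.30872819  0.53519983 -0.19259581]
```

View pics/w5c.png

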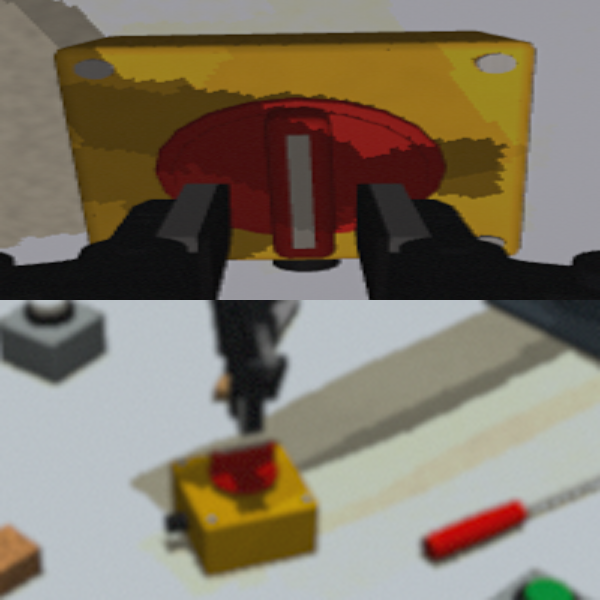

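The button is latched, with the bar lower than before. The fingers straddle the bar, whose crop span is 265 to 333 between tips at 230 and 357. I'll narrow the gap a little and lower the fingers beside it.

{"fn": "step_arm", "kwargs": {"moves": [[0, 0, -0.005, 0, 0, 0, 205], [0, 0, -0.012, 0, 0, 0, 205], [0, 0, -0.02, 0, 0, 0, 205], [0, 0, -0.026, 0, 0, 0, 205], [0, 0, -0.03, 0, 0, 0, 205], [0, 0, -0.03, 0, 0, 0, 205]]}}

```text
t: 6.25
tool_pos: [0.5522, 0.0409, 0.0452]
tcp_rot: [0.199, 0.98, -0.0, -0.0]
contact_force: [0.3, 0.8, 0.4]
opening: 0.0168
finger_force: 0.0
```

{"fn": "step_arm", "kwargs": {"moves": [[0, 0, 0, 0, 0, -0.12, 205], [0, 0, 0, 0, 0, -0.24, 205], [0, 0, 0, 0, 0, -0.36, 205], [0, 0, 0, 0, 0, -0.48, 205], [0, 0, 0, 0, 0, -0.6, 205], [0, 0, 0, 0, 0, -0.72, 205], [0, 0, 0, 0, 0, -0.85, 205], [0, 0, 0, 0, 0, -0.85, 205]]}}

```text
t: 7.25
tool_pos: [0.5532, 0.0413, 0.0462]
tcp_rot: [0.585, 0.811, 0.001, 0.0]
contact_force: [0.7, 0.9, -0.2]
opening: 0.0168
finger_force: 0.6
```

```bash
python3 - <<'E'
from h import *
s=env.sense();print(s['tool_pos'],s['opening'],s['contact_force'],s['wrist_torque'],s['joint_pos'])
a=snap('wrist','w6.png');b=env.snapshot('scene')[:,:,::-1]
cv2.imwrite('pics/w6c.png',np.vstack([cv2.resize(a[120:320,220:420,::-1],(600,300)),cv2.resize(b[150:250,240:440],(600,300),interpolation=cv2.INTER_CUBIC)]))
E
```

```text
[0.5531799  0.04134236 0.04618211] 0.016843670495492766 [ 0.70331933  0.8646841  -0.24095456] [ 0.24508462 -0.15170191  0.02474985] [-4.68885391e-02  1.42530771e-01 -9.71758938e-02  1.32975973e+00
  9.26816745e-04  1.20197922e+00]
```

View pics/w6c.png

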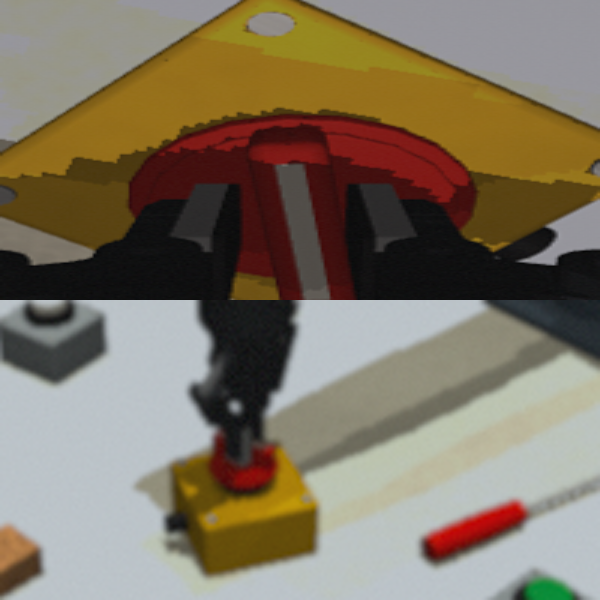

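The bar has turned with the fingers and looks popped up. I'll turn slightly further to be sure, then turn back and lift off.

{"fn": "step_arm", "kwargs": {"moves": [[0, 0, 0, 0, 0, -0.08, 205], [0, 0, 0, 0, 0, -0.08, 205], [0, 0, 0, 0, 0, 0.1, 200], [0, 0, 0, 0, 0, 0.28, 195], [0, 0, 0, 0, 0, 0.46, 195], [0, 0, 0, 0, 0, 0.64, 195], [0, 0, 0, 0, 0, 0.82, 195], [0, 0, 0, 0, 0, 0.85, 195], [0, 0, 0.04, 0, 0, 0.85, 195], [0, 0, 0.08, 0, 0, 0.85, 195]]}}

```text
t: 8.6
tool_pos: [0.5515, 0.0405, 0.1257]
tcp_rot: [0.2, 0.98, -0.001, -0.001]
contact_force: [0.3, -0.2, 1.1]
opening: 0.0202
finger_force: 0.0
```

```bash
python3 - <<'E'
from h import *
s=env.sense();print(s['t'],s['tool_pos'],s['opening'],s['contact_force'])
a=snap('wrist','w7.png');b=env.snapshot('scene')[:,:,::-1];c=env.get_calibration('wrist')
print(c['tvec'])
cv2.imwrite('pics/w7c.png',np.vstack([cv2.resize(a[100:300,170:470,::-1],(600,300)),cv2.resize(b[150:250,240:440],(600,300),interpolation=cv2.INTER_CUBIC)]))
E
```

```text
8.6 [0.55154429 0.0405402  0.12571941] 0.020232930268663043 [ 0.26703962 -0.18546199  1.0859491 ]
[-0.25503212 -0.4943582   0.17689568]
```

View pics/w7c.png

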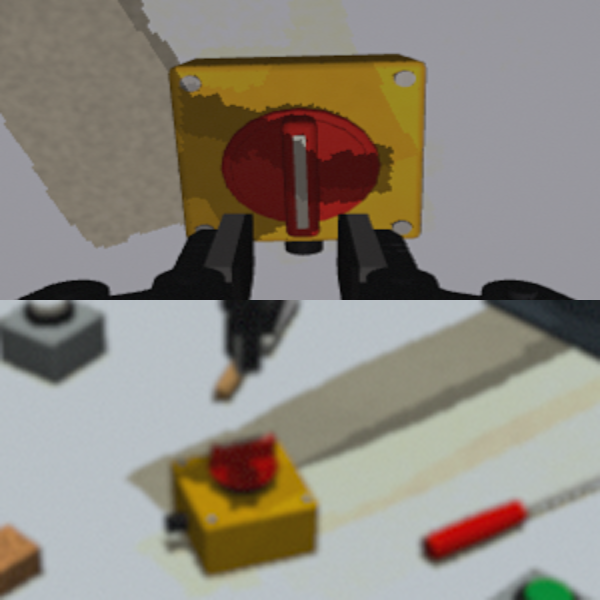

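The bar is back at rest and up, so the button is out. Next I'll check that numerically against the first scene image and move over the green button.

{"fn": "step_arm", "kwargs": {"moves": [[0, 0, 0.02, 0, 0, 0, 255], [-0.014, 0.052, 0.02, 0, 0, 0, 255], [-0.028, 0.104, 0.02, 0, 0, 0, 255], [-0.042, 0.156, 0.02, 0, 0, 0, 255], [-0.056, 0.208, 0.02, 0, 0, 0, 255], [-0.067, 0.261, 0.02, 0, 0, 0, 255], [-0.067, 0.261, 0.02, 0, 0, 0, 255]]}}

```text
t: 9.57
tool_pos: [0.4838, 0.3048, 0.1447]
tcp_rot: [0.197, 0.98, -0.0, -0.001]
contact_force: [-0.3, 0.2, -0.1]
opening: 0.0001
finger_force: 0.0
```

```bash
python3 - <<'E'
from h import *
s=env.sense();print(s['t'],s['tool_pos'],s['opening'],s['contact_force'])
c=env.get_calibration('wrist');a=snap('wrist','w8.png')
h=cv2.cvtColor(a,cv2.COLOR_RGB2HSV);m=cv2.inRange(h,(45,120,60),(80,255,255))
n,l,st,ce=cv2.connectedComponentsWithStats(m)
for i in range(1,n):
    if st[i,4]>50:
        print(st[i],ce[i],ray('wrist',ce[i],.072,c).round(4), [ray('wrist',p,.072,c).round(4) for p in [(st[i,0],ce[i][1]),(st[i,0]+st[i,2],ce[i][1]),(ce[i][0],st[i,1]),(ce[i][0],st[i,1]+st[i,3])]])
def red(im):
    h=cv2.cvtColor(im,cv2.COLOR_BGR2HSV);m=cv2.inRange(h,(0,150,60),(8,255,255))|cv2.inRange(h,(172,150,60),(180,255,255));m[:,:300]=0;m[:,345:]=0;m[:180]=0;m[:,:][230:]=0
    y,x=np.nonzero(m);return x.min(),x.max(),y.min(),y.max(),x.mean().round(2),y.mean().round(2)
b=snap('scene','s8.png');print(red(cv2.imread('pics/scene.png')),red(b[:,:,::-1].copy()))
t=snap('top','t8.png');print(np.abs(t[180:225,305:350].astype(int)-cv2.imread('pics/top.png')[180:225,305:350,::-1]).mean())
E
```

```text
9.575 [0.48381031 0.30481997 0.14470182] 0.00010026312008128667 [-0.32029691  0.17871201 -0.14335779]
[311 181  29  16 276] [325.43115942 188.59782609] [0.4764 0.3143 0.072 ] [array([0.472 , 0.3038, 0.072 ]), array([0.4809, 0.325 , 0.072 ]), array([0.4707, 0.3167, 0.072 ]), array([0.4828, 0.3117, 0.072 ])]
[299 194  38  28 583] [314.82847341 209.21440823] [0.4889 0.2999 0.072 ] [array([0.484 , 0.2881, 0.072 ]), array([0.4958, 0.3165, 0.072 ]), array([0.4772, 0.3049, 0.072 ]), array([0.499 , 0.2957, 0.072 ])]
(np.int64(311), np.int64(331), np.int64(196), np.int64(213), np.float64(321.07), np.float64(204.89)) (np.int64(311), np.int64(331), np.int64(196), np.int64(212), np.float64(321.1), np.float64(204.85))
12.373827160493827
```

The stop head is back where it was in the first scene image, so it is out. The green cap's extent centres at about (319,202) in the wrist image, which is about (0.485, 0.304) and directly under the fingers. I'll press it now.

{"fn": "step_arm", "kwargs": {"moves": [[0.001, -0.001, -0.05, 0, 0, 0, 255], [0.001, -0.001, -0.09, 0, 0, 0, 255], [0.001, -0.001, -0.102, 0, 0, 0, 255], [0.001, -0.001, -0.108, 0, 0, 0, 255], [0.001, -0.001, -0.112, 0, 0, 0, 255], [0.001, -0.001, -0.112, 0, 0, 0, 255]]}}

```text
t: 10.48
tool_pos: [0.488, 0.301, 0.0356]
tcp_rot: [0.199, 0.98, 0.001, 0.001]
contact_force: [1.0, -1.0, 1.9]
opening: 0.0002
finger_force: 0.9
```

{"fn": "step_arm", "kwargs": {"moves": [[-0.002, 0.002, -0.003, 0, 0, 0, 255], [-0.002, 0.002, -0.006, 0, 0, 0, 255], [-0.002, 0.002, -0.008, 0, 0, 0, 255], [-0.002, 0.002, -0.008, 0, 0, 0, 255]]}}

```text
t: 10.98
tool_pos: [0.4865, 0.3036, 0.0303]
tcp_rot: [0.199, 0.98, 0.001, 0.002]
contact_force: [-2.5, -4.2, 15.8]
opening: 0.0002
finger_force: 7.7
```

At 15.8 N the force is well above the button's 5 N spring, so it is on its end stop. I'll lift clear.

{"fn": "step_arm", "kwargs": {"moves": [[0, 0, 0.02, 0, 0, 0, 255], [0, 0, 0.07, 0, 0, 0, 255], [0, 0, 0.12, 0, 0, 0, 255], [0, 0, 0.15, 0, 0, 0, 255], [0, 0, 0.15, 0, 0, 0, 255], [0, 0, 0.15, 0, 0, 0, 255]]}}

```text
t: 11.72
tool_pos: [0.4838, 0.3029, 0.1741]
tcp_rot: [0.199, 0.98, -0.0, -0.001]
contact_force: [-0.2, 0.2, 0.2]
opening: -0.0003
finger_force: 0.0
```

```bash
python3 - <<'E'
from h import *
s=env.sense();print(s['t'],s['tool_pos'],s['contact_force'])
print(env.close_job())
E
```

```text
11.725 [0.48378896 0.30290369 0.17414364] [-0.16369746  0.1940857   0.15193769]
the job is handed in; nothing more can be done
None
```

I pressed the stop in until it latched, twisted it clockwise until it popped out, pressed green to its end stop, moved the hand clear and handed the job in at 11.7 s; no verdict came back, and the only surprise was fingertips about 36 mm short of the reported TCP, handled by force and camera.

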